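# Shim the turntable platform level

## Task

The turntable platform on the bench hangs low at its front corner. Take the wooden wedge and push it, thin end first and flat on the bench, gently under the foot of that corner until the bubble of the level on top rests centred between its two lines, then let go and leave the wedge there. Do not lift, press or jam the platform itself, and leave the other things on the bench where they are.

Things in the scene. Friction and masses are not known exactly. Their poses are not given: they have to be found in the camera images.
- stand: Turntable platform, 1 to 1.7 kg: three-cornered grey frame, aluminium disc (144 mm across) and a dark level on it, top 75 mm above the bench. Its two rear corners pivot on a blue bracket fixed to the bench, the pivot line 30 mm above it. Origin: in the low front corner, 2 mm under the centre of its boss; x points to the middle of the pivot line, 200 mm away, y parallel to that line, z up.
- corner (a point): Centre of the top of the low front corner, a round grey boss 28 mm across and 16 mm thick. Axes as stand. The corner starts 9 mm too low, on a stop; a second stop blocks it 7 mm above level. Raising it takes 5 to 20 N of level push on the wedge; over 25 N between wedge and platform is jamming.
- boss_under (a point): Centre of the boss's underside, 23 mm above the bench at the start, 32 mm when level. Below it hangs a round-ended steel foot 16 mm thick, screwed to an unknown height: its lowest point starts 4.5 to 12 mm above the bench, so how far the wedge must go in shows only on the level. Push the wedge in along the stand's +x, its middle line under the foot; the space there is free.
- bubble (a joint): Place of the green bubble in the level on top (m): 0 centred; positive when it has run towards the pivots because the front corner is low (0.0225 at the start), negative when that corner is too high. It moves 2.5 mm per 1 mm that the corner rises. Bubble 17 mm long, the two black lines 21 mm apart.
- vial (a point): Centre of the window of the level, midway between its two black lines, 105 mm behind the low corner in the stand's x: white strip 90 x 26 mm in a dark block 126 x 36 mm on top of the disc. Axes as stand, x along the window to the pivots.
- wedge_head (a point): Loose wedge of pale wood, 156 mm long, 34 mm wide, about 90 g. Its thick end is a flat-topped head 36 mm long and 24 mm high, to grip across the width; this is the head's centre, 12 mm above its underside. x points to the thin end (138 mm from here), y across, z up. From the head the top slopes evenly from 24 mm down to 3 mm at the thin end over 120 mm.
- wedge_tip (a point): Middle of the thin end of the wedge (3 mm thick), on its underside. Axes as wedge_head.
- packer_center (a point): Bystander: a plain parallel block of the same wood, 110 x 34 x 24 mm, without any slope; this is its centre. Wedge and block may lie on either side of the platform.
- spool_center (a point): Bystander: a small steel-grey solder spool standing upright, 48 mm across and 38 mm high; this is its centre.
- driver: Bystander: a screwdriver lying on the bench, handle towards its -x.
There are look-alikes about, which are no part of the job. What is shaped like the part that bears wedge_head but green is not meant.

How it is judged:
By the outcome, as a careful person would: the job done as asked, in the order asked, and still so for the second after the job is handed in, with the robot touching nothing.
It also fails if it takes over 53 s, if anything falls off the work surface, if the arm or the gripper's body presses on something with over 40 N, if the wrist force passes 120 N, or if a joint passes its speed limit or range.

## Robot

A 7-joint arm with a two-finger parallel gripper is mounted at the origin on the work surface. World frame = base frame: x ahead of the robot, y to its left, z up, the work surface at z = 0. Lengths are in mm, angles in rad, forces in N, time in s.
With the tool pointing down it reaches from about 400 to 850 mm from the base axis. Payload 10.4 kg.
Tool frame: the origin (TCP) lies midway between the tips of the shut fingers; the grasp point (between the pads) lies ctrl.pinch_z behind it (ctrl.pinch_z is the distance from the TCP to the grasp point, in mm); z points along the fingers, y is the line along which they close (so a half turn about z gives the same grasp; the last joint's range is limited). The gripper opens to 85 mm and grips with 20 to 120 N. Pads are 22 mm wide; open, the fingers measure 114 mm over their backs; the gripper's body (76 mm by 85 mm) begins 54 mm behind the grasp point. The pads swing forward as they close: fully open they stand 13 mm farther back than shut.
Start: joints at [1.308, 0.332, -0.065, 1.46, 0.022, 1.35, -0.088], TCP at [148.463, -607.132, 231.338] pointing down, gripper open.
Joint ranges: [-2.6, 2.6], [-0.5, 2.12], [-1.47, 1.34], [0.16, 2.42], [-1.27, 4.41], [0.06, 2.06], [-2.6, 2.6]. Speed limits (rad/s): [2.22, 2.22, 2.79, 2.79, 3.14, 3.14, 3.14].

## Interface

Orientations are given as a rotation vector (axis times angle).
In Python, from cell import monitor, capture, workorder, spotter, ctrl gives the robot as it stands. The module is installed in compiled form; this text tells all that it offers.
- The arm moves only by the shell command python3 -m creep 'ROWS' [FORCE]. ROWS is JSON, a list of rows, each an object with "claw": the finger opening in cm, from 0 to 8.54; "slide": the shift along the tool's x, y, z in cm, a list of three; "roll": the turn about the tool's z in rad. In form: [{"claw": claw, "slide": [x, y, z], "roll": roll}, ...]. A call has 1 to 12 rows; each row is the pose to reach, as a shift and turn from the pose commanded when the call began, along the tool's axes at that moment; what a row does not reach only later rows make up. A row lasts 1/12 s, in which the tool goes at most 41.7 mm and 7.16 degrees, less where a joint would pass 70% of its speed; a pose out of reach is approached as far as the arm can. A call with a gripper value outside its range is refused whole. The fingers move at their own pace and stop on an object; FORCE is the grip in N (left out, the last holds). Time passes only in rows, so rows that repeat a pose let the fingers close. It gives the time, the measured TCP pose, the force, the opening and the grip force at its end, in the units of the state.
- monitor.read_state(): the state, without advancing time (a new reading comes with each control period).
- capture(name): name is "scene" or "top" or "wrist"; returns a dict with "frame" (384x512x3 uint8, red, green, blue), "depth" (384x512 float32, mm along the optical axis (not along the pixel's ray), 0 where there is no reading), "camera_matrix" (3x3 intrinsics, pixels), "T" (4x4, takes a point from camera to world coordinates). Camera axes: x right, y down, z forward; pixel columns grow to the right and rows downward; lengths in mm; the calibration is good to about 2 mm. A picture is of the moment at which its call begins.
- workorder.job_done(): hands the job in; it is judged then, once.
Trained networks look in a picture, given as the dict that the camera call returned (one of the last four; its "shot" number tells which), for a name from the list of things; names that differ only in an ending like _2 or _b are one class to them, and where a whole thing is asked for, a point or a joint stands for the part that bears it (a point fixed in the world has none). Each returns a list of dicts, best first, with "p" (0 to 1); they miss things now and then, are a little off and sometimes report something else, mostly with a low value. They report only what shows in the picture. A call takes as long as a camera call. They do not tell look-alikes from the thing itself.
- spotter.search_frame(picture, query): "pixel" ([column, row] in pixels, amid what is visible of it).
The state is a dict: "clock": time; "joints": joint angles; "qd": joint speeds; "tau": joint torques, N m; "ee_pos": TCP position; "ee_rot": TCP orientation; "force": force on the tool from outside, world axes, zero at the start; "wrist_torque": the same for the moment, N m; "opening": finger opening in mm; "grasp_force": force on a finger pad.
Only numpy, scipy, OpenCV 4.12 (cv2) and the standard library are available. Lean on these libraries where they do the work, as an engineer would, in place of code of your own. Each camera call takes 0.05 s, during which the arm holds its last target. There are 200 camera calls.

## Working session

There is one attempt and no reset: what is moved stays moved. The work goes in short steps, Python scripts to look and compute and a shell command to move; the robot and the scene stay as the last step left them, time stands still between calls to the robot, and variables do not carry over. Pictures are saved under pics/ and viewed, at most 10 in all, crops included, and the job is handed in when it is done.

```bash
mkdir -p pics; cat > h.py <<'E'
import numpy as np, cv2
from cell import monitor, capture, workorder, spotter, ctrl
from scipy.spatial.transform import Rotation as R
def w(p,px,z=None):
    K=np.array(p["camera_matrix"]);T=np.array(p["T"]);u,v=px
    r=np.array([(u-K[0,2])/K[0,0],(v-K[1,2])/K[1,1],1.])
    if z is None:
        d=p["depth"][int(round(v)),int(round(u))]; return T[:3,:3]@(r*d)+T[:3,3]
    dw=T[:3,:3]@r; return T[:3,3]+dw*(z-T[2,3])/dw[2]
def cloud(p):
    K=np.array(p["camera_matrix"]);T=np.array(p["T"]);v,u=np.mgrid[:384,:512];d=p["depth"]
    c=np.stack([(u-K[0,2])/K[0,0]*d,(v-K[1,2])/K[1,1]*d,d],-1)
    return c@T[:3,:3].T+T[:3,3]
def save(p,n): cv2.imwrite("pics/"+n,p["frame"][:,:,::-1])
E
python3 - <<'E'
from h import *
s=monitor.read_state(); print(s["clock"],s["ee_pos"],s["ee_rot"],s["opening"],ctrl.pinch_z)
ims=[]
for n in ["scene","top"]:
    p=capture(n); save(p,n+"0.png"); np.savez("pics/%s.npz"%n,**{k:p[k] for k in("frame","depth","camera_matrix","T")})
    print(n,np.array(p["T"])[:3,3].round())
    for q in ["stand","corner","boss_under","vial","bubble","wedge_head","wedge_tip","packer_center","spool_center","driver"]:
        for r in spotter.search_frame(p,q)[:3]: print(q,round(r["p"],2),np.round(r["pixel"]),w(p,r["pixel"]).round())
E
```

```text
0.0 [ 148.36404046 -606.74331388  230.51303325] [-3.11761708e+00 -3.75651876e-01  3.27125344e-04] 85.45288043667455 18.700000000000003
scene [1026.  709. 1149.]
stand 0.86 [183. 232.] [743. -10.  66.]
corner 0.9 [188. 229.] [727. -11.  62.]
corner 0.39 [313. 240.] [446. 219.  17.]
boss_under 0.88 [187. 230.] [731. -11.  64.]
vial 0.83 [189. 230.] [726.  -9.  58.]
wedge_head 0.93 [253. 314.] [728. 294.  19.]
wedge_head 0.87 [314. 237.] [438. 213.  13.]
wedge_head 0.86 [374. 283.] [413. 430.  18.]
wedge_tip 0.95 [253. 314.] [728. 293.  19.]
wedge_tip 0.93 [313. 239.] [447. 217.  18.]
wedge_tip 0.76 [376. 222.] [255. 291.  19.]
packer_center 0.71 [220. 153.] [ 459. -236.   21.]
spool_center 0.66 [151. 156.] [ 655. -356.   38.]
driver 0.72 [322. 324.] [607. 428.  25.]
top [ 288.   15. 1065.]
stand 0.6 [252. 126.] [724. -20.  69.]
corner 0.68 [253. 125.] [724. -22.  70.]
boss_under 0.79 [256. 126.] [723. -32.  67.]
vial 0.87 [252. 130.] [713. -19.  66.]
wedge_head 0.95 [ 94. 256.] [405. 422.  15.]
wedge_head 0.93 [172. 239.] [435. 216.  16.]
wedge_head 0.87 [147. 320.] [233. 281.  20.]
wedge_tip 0.77 [167. 243.] [427. 227.  14.]
wedge_tip 0.76 [145. 320.] [234. 288.  18.]
wedge_tip 0.66 [ 93. 256.] [405. 425.  13.]
packer_center 0.57 [346. 221.] [ 452. -253.   26.]
spool_center 0.82 [378. 153.] [ 633. -363.   35.]
driver 0.74 [ 93. 178.] [625. 434.   1.]
```

```bash
python3 - <<'E'
import cv2,numpy as np
a=cv2.imread("pics/scene0.png");b=cv2.imread("pics/top0.png")
cv2.imwrite("pics/a1.png",cv2.resize(a,(800,600),interpolation=cv2.INTER_CUBIC))
cv2.imwrite("pics/b1.png",cv2.resize(b,(800,600),interpolation=cv2.INTER_CUBIC))
E
```

```text
(no output)
```

View pics/a1.png

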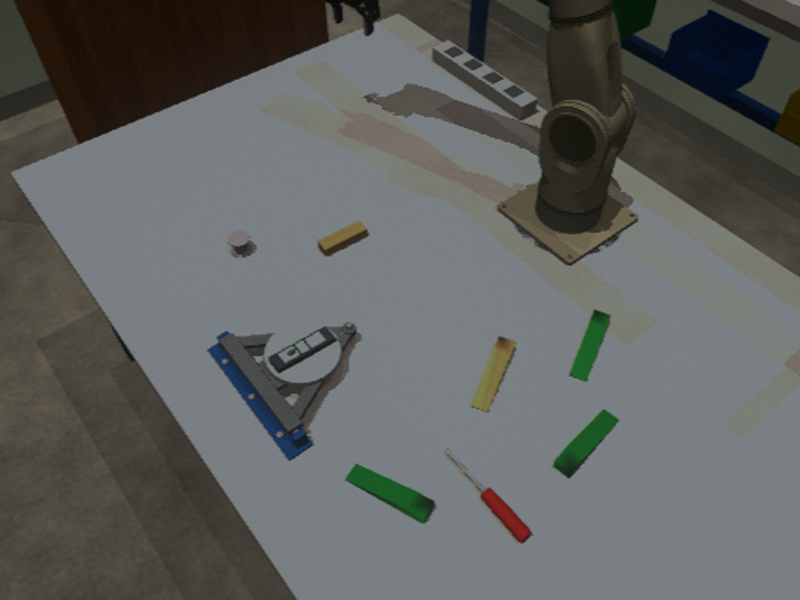

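View pics/b1.png

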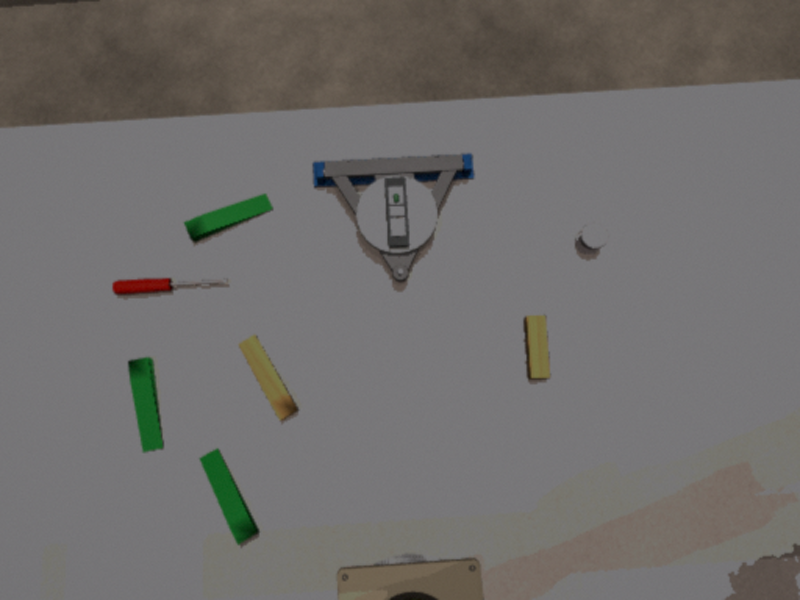

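Candidates for the wedge in the top view (800 px scale): pale wood at (268,378); green look-alikes at (228,217), (146,404) and (229,497); the plain packer at (537,347). The pale, sloped piece fits. I'll confirm it with an enlarged crop and its depth profile.

```bash
python3 - <<'E'
from h import *
for n in ["top","scene"]:
    p=dict(np.load("pics/%s.npz"%n)); c=cloud(p); f=p["frame"]
    hsv=cv2.cvtColor(f,cv2.COLOR_RGB2HSV)
    m=((hsv[...,0]>12)&(hsv[...,0]<32)&(hsv[...,1]>80)).astype(np.uint8)
    k,l,st,ce=cv2.connectedComponentsWithStats(m)
    for i in range(1,k):
        if st[i,4]<150: continue
        P=c[l==i]; 
        if not(150<P[:,0].mean()<800 and abs(P[:,1].mean())<500): continue
        P=P[(P[:,2]>1)&(P[:,2]<40)]
        rect=cv2.minAreaRect(P[:,:2].astype(np.float32)); print(n,ce[i].round(),len(P),"rect",rect)
        bp=cv2.boxPoints(rect); e=max([bp[1]-bp[0],bp[2]-bp[1]],key=np.linalg.norm); e=e/np.linalg.norm(e)
        t=(P[:,:2]-rect[0])@e
        print(" e",e.round(3),[(b,round(float(np.median(P[abs(t-b)<8,2])),1)) for b in range(-70,71,20) if (abs(t-b)<8).sum()>3])
    # stand: blue bracket, cloud of disc
    m=((hsv[...,0]>100)&(hsv[...,0]<125)&(hsv[...,1]>120)&(c[...,0]>550)&(c[...,0]<900)&(abs(c[...,1])<250))
    P=c[m]; print(n,"blue",len(P),cv2.minAreaRect(P[:,:2].astype(np.float32)))
    m=(c[...,0]>550)&(c[...,0]<900)&(abs(c[...,1]+20)<130)&(c[...,2]>20)&(c[...,2]<110)
    P=c[m]; Q=P[P[:,0]<P[:,0].min()+28]; print("front",P[:,0].min(),Q.mean(0),Q[:,1].min(),Q[:,1].max(),np.percentile(Q[:,2],[10,50,90]))
    crop={"top":(210,90,110,100),"scene":(170,190,75,60)}[n]
p=dict(np.load("pics/top.npz"));f=p["frame"][:,:,::-1]
s=dict(np.load("pics/scene.npz"))["frame"][:,:,::-1]
A=cv2.resize(f[200:280,140:206],(400,485)); B=cv2.resize(f[95:185,195:310],(400,313)); C=cv2.resize(s[195:275,165:240],(300,320))
D=np.zeros((600,800,3),np.uint8);D[:485,:400]=A;D[:313,400:]=B;C=C[:287];D[313:600,400:700]=C
cv2.imwrite("pics/c1.png",D)
E
```

```text
top [343. 222.] 542 rect ((451.2154846191406, -248.4610595703125), (33.67662048339844, 109.30799102783203), 87.8408203125)
 e [ 0.999 -0.038] [(-50, 21.7), (-30, 22.2), (-10, 22.9), (10, 22.1), (30, 22.9), (50, 22.0)]
top [171. 242.] 699 rect ((432.3279724121094, 218.51528930664062), (155.43817138671875, 33.504032135009766), 28.351022720336914)
 e [0.88  0.475] [(-70, 22.3), (-50, 22.5), (-30, 20.7), (-10, 17.4), (10, 13.7), (30, 9.9), (50, 6.4), (70, 3.3)]
top blue 334 ((803.5277709960938, -23.87744140625), (296.167724609375, 50.745792388916016), 89.23880767822266)
front 580.4262834141184 [594.85453399 -21.62173268  36.95973362] -39.512617267441684 -6.270447837206234 [32.21963928 36.96295123 44.83069799]
scene [219. 152.] 323 rect ((457.44622802734375, -250.17364501953125), (111.07623291015625, 42.0081901550293), 1.657508373260498)
 e [1.    0.029] [(-50, 22.7), (-30, 21.8), (-10, 22.7), (10, 21.7), (30, 22.2), (50, 19.2)]
scene [317. 237.] 453 rect ((435.18963623046875, 218.85824584960938), (156.98976135253906, 32.78881072998047), 28.603302001953125)
 e [0.878 0.479] [(-70, 23.6), (-50, 24.1), (-30, 20.6), (-10, 17.9), (10, 14.4), (30, 10.7), (50, 8.2), (70, 4.5)]
scene blue 808 ((806.5027465820312, -23.138320922851562), (302.6707763671875, 54.88833236694336), 89.65010070800781)
front 586.3763342021548 [602.80441301 -19.94795262  37.55725748] -41.848434079171284 -4.480073732034384 [32.13220371 36.92796585 44.63250783]
```

View pics/c1.png

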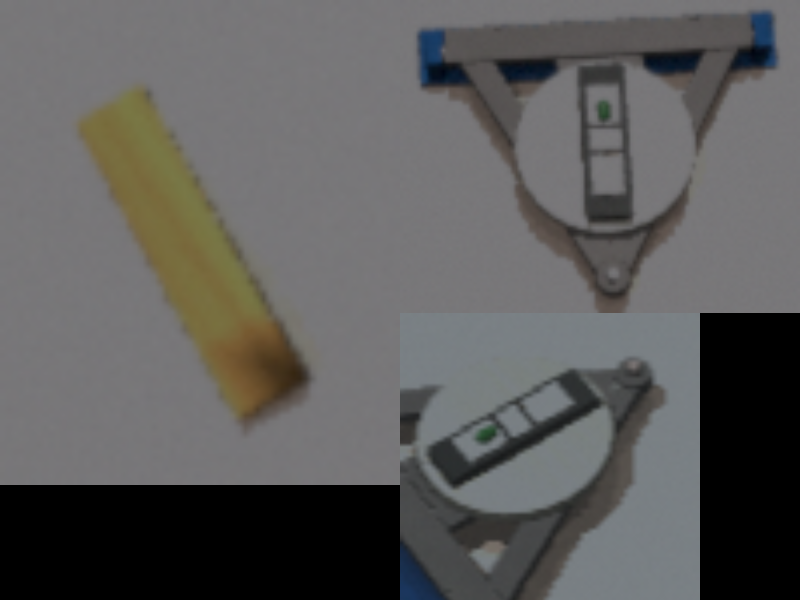

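The crop confirms it: the pale wedge's slope runs from 23 mm at the head, the dark end near (265,370), to 3 mm at (115,105). The boss is at crop (612,278), and the bubble is at (604,108), on the pivot side of the lines.

```bash
cat >> h.py <<'E'
def plan(x,y,z,yaw=None):
    """slide(cm)/roll for TCP target; yaw = direction of wedge x (tool y must be across)"""
    s=monitor.read_state(); M=R.from_rotvec(s["ee_rot"]).as_matrix()
    d=M.T@(np.array([x,y,z])-s["ee_pos"])/10
    out=[]
    if yaw is not None:
        for k in(0,np.pi):
            want=yaw+k  # tool x along wedge x (or opposite)
            a=np.arctan2(M[1,0],M[0,0]); r=-(want-a); r=(r+np.pi)%(2*np.pi)-np.pi; out.append(round(r,3))
    print("slide",d.round(2),"rolls",out,"pos",np.round(s["ee_pos"],1),"j7",np.round(s["joints"],2))
E
python3 - <<'E'
from h import *
p=dict(np.load("pics/top.npz")); print("boss",w(p,(255.95,174.9),39), w(p,(252.3+0,126)))
s=dict(np.load("pics/scene.npz")); print("boss scene",w(s,(165+233/4,195+(368-313)/4),40))
for n,q in(("top",p),("scene",s)):
    c=cloud(q); f=cv2.cvtColor(q["frame"],cv2.COLOR_RGB2HSV)
    m=(f[...,0]>45)&(f[...,0]<75)&(f[...,1]>80)&(c[...,0]>640)&(c[...,0]<800)&(abs(c[...,1]+20)<40)
    print("bubble",m.sum(),c[m].mean(0))
    m=(c[...,2]>50)&(c[...,2]<62)&(c[...,0]>600)&(c[...,0]<760)&(abs(c[...,1]+20)<85); print("disc",cv2.minEnclosingCircle(c[m][:,:2].astype(np.float32)))
plan(470,-300,200); plan(470,80,160,0.497)
E
```

```text
boss [592.26156917 -21.75722101  39.        ] [722.50125164 -20.6006343   68.26639142]
boss scene [596.18306874 -23.21217645  40.        ]
bubble 7 [719.80844229 -23.87419475  69.14080519]
disc ((698.4724731445312, -22.954265594482422), 71.70594787597656)
bubble 10 [724.47376753 -22.1715261   70.4666155 ]
disc ((705.1210327148438, -23.465085983276367), 72.29495239257812)
slide [ 38.53 -22.2    3.13] rolls [] pos [ 148.4 -607.1  231.3] j7 [ 1.31  0.33 -0.06  1.46  0.02  1.35 -0.09]
slide [ 47.55 -59.11   7.13] rolls [np.float64(-0.257), np.float64(2.884)] pos [ 148.4 -607.1  231.3] j7 [ 1.31  0.33 -0.06  1.46  0.02  1.35 -0.09]
```

```bash
python3 -m creep '[{"claw":8.5,"slide":[38.5,-22.2,3.1],"roll":0},{"claw":8.5,"slide":[38.5,-22.2,3.1],"roll":0},{"claw":8.5,"slide":[38.5,-22.2,3.1],"roll":0},{"claw":8.5,"slide":[38.5,-22.2,3.1],"roll":0},{"claw":8.5,"slide":[38.5,-22.2,3.1],"roll":0},{"claw":8.5,"slide":[38.5,-22.2,3.1],"roll":0},{"claw":8.5,"slide":[38.5,-22.2,3.1],"roll":0},{"claw":8.5,"slide":[38.5,-22.2,3.1],"roll":0},{"claw":8.5,"slide":[47.5,-59.1,5],"roll":-0.257},{"claw":8.5,"slide":[47.5,-59.1,5],"roll":-0.257},{"claw":8.5,"slide":[47.5,-59.1,5],"roll":-0.257},{"claw":8.5,"slide":[47.5,-59.1,5],"roll":-0.257}]' 30
python3 - <<'E'
from h import *
plan(470,80,160,0.497); plan(382,191,110,.497)
E
```

```text
clock: 2.1
ee_pos: [417.8, -211.6, 198.5]
ee_rot: [3.044, 0.774, 0.0]
force: [0.5, -0.0, 0.6]
opening: 84.8
grasp_force: 0.0
slide [ 18.52 -23.12   3.83] rolls [np.float64(0.001), np.float64(-3.14)] pos [ 417.8 -211.6  198.5] j7 [ 0.81  0.03 -0.44  1.88  0.02  1.23 -0.71]
slide [ 16.09 -37.08   8.83] rolls [np.float64(0.001), np.float64(-3.14)] pos [ 417.8 -211.6  198.5] j7 [ 0.81  0.03 -0.44  1.88  0.02  1.23 -0.71]
```

```bash
python3 -m creep '[{"claw":8.5,"slide":[18.5,-23.1,3.8],"roll":0},{"claw":8.5,"slide":[18.5,-23.1,3.8],"roll":0},{"claw":8.5,"slide":[18.5,-23.1,3.8],"roll":0},{"claw":8.5,"slide":[18.5,-23.1,3.8],"roll":0},{"claw":8.5,"slide":[18.5,-23.1,3.8],"roll":0},{"claw":8.5,"slide":[18.5,-23.1,3.8],"roll":0},{"claw":8.5,"slide":[18.5,-23.1,3.8],"roll":0},{"claw":8.5,"slide":[16.1,-37.1,8.8],"roll":0},{"claw":8.5,"slide":[16.1,-37.1,8.8],"roll":0},{"claw":8.5,"slide":[16.1,-37.1,8.8],"roll":0},{"claw":8.5,"slide":[16.1,-37.1,8.8],"roll":0},{"claw":8.5,"slide":[16.1,-37.1,8.8],"roll":0}]'
python3 - <<'E'
from h import *
plan(382,191,110,.497)
p=capture("wrist"); save(p,"w0.png"); print(np.array(p["T"])[:3,3])
c=cloud(p);hsv=cv2.cvtColor(p["frame"],cv2.COLOR_RGB2HSV)
m=((hsv[...,0]>12)&(hsv[...,0]<32)&(hsv[...,1]>80)&(c[...,2]>1)&(c[...,2]<35)&(c[...,0]>300)).astype(np.uint8)
k,l,st,ce=cv2.connectedComponentsWithStats(m); i=1+st[1:,4].argmax(); P=c[l==i]
print(st[i],cv2.minAreaRect(P[:,:2].astype(np.float32)), np.percentile(P[:,2],[2,98]))
cv2.imwrite("pics/w0.png",p["frame"][:,:,::-1])
E
```

```text
clock: 3.1
ee_pos: [378.3, 193.4, 109.1]
ee_rot: [-3.042, -0.783, 0.003]
force: [-0.3, -0.8, 0.9]
opening: 85.2
grasp_force: 0.0
slide [ 0.21  0.39 -0.09] rolls [np.float64(0.007), np.float64(-3.135)] pos [378.3 193.4 109.1] j7 [ 0.3   0.07 -0.89  2.07  0.06  1.03 -1.68]
[450.91016012 233.1495267  252.05537807]
[ 233    0   48  223 8774] ((430.8176574707031, 217.30502319335938), (165.146728515625, 36.46419906616211), 28.612472534179688) [ 4.15864418 25.24335758]
```

View pics/w0.png

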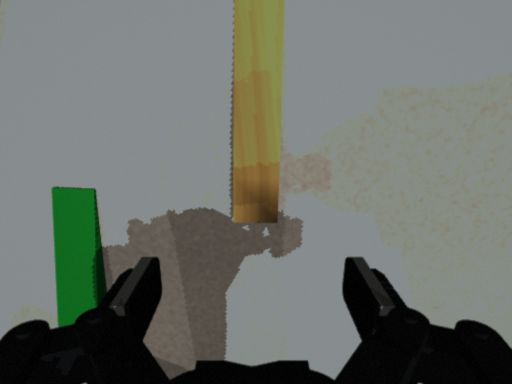

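The wrist view shows the wedge lined up between the fingers, its head end at row 222, columns 232–278. Next I descend beside the head.

```bash
python3 -m creep '[{"claw":8.5,"slide":[0.05,0.4,4],"roll":0},{"claw":8.5,"slide":[0.05,0.4,7],"roll":0},{"claw":8.5,"slide":[0.05,0.4,9],"roll":0},{"claw":8.5,"slide":[0.05,0.4,10.2],"roll":0},{"claw":8.5,"slide":[0.05,0.4,10.2],"roll":0},{"claw":8.5,"slide":[0.05,0.4,10.2],"roll":0}]'
python3 - <<'E'
from h import *
plan(381,190.3,2.5,.497)
E
```

```text
clock: 3.65
ee_pos: [385.2, 185.6, 8.6]
ee_rot: [-3.045, -0.771, 0.001]
force: [0.6, -0.6, 0.4]
opening: 85.1
grasp_force: 0.0
slide [-0.15 -0.61  0.61] rolls [np.float64(-0.001), np.float64(3.14)] pos [385.2 185.6   8.6] j7 [ 0.22  0.28 -0.83  2.14  0.28  0.83 -1.86]
```

```bash
python3 -m creep '[{"claw":8.5,"slide":[-0.1,-0.5,0.6],"roll":0},{"claw":8.5,"slide":[-0.1,-0.5,0.6],"roll":0},{"claw":8.5,"slide":[-0.1,-0.5,0.6],"roll":0}]'
python3 - <<'E'
from h import *
plan(381,190.3,2.5,.497)
E
```

```text
clock: 3.9
ee_pos: [381.9, 190.2, 3.0]
ee_rot: [3.045, 0.773, 0.002]
force: [-0.8, 0.0, -0.2]
opening: 85.0
grasp_force: 0.0
slide [-0.07 -0.05  0.05] rolls [np.float64(0.0), np.float64(-3.141)] pos [381.9 190.2   3. ] j7 [ 0.2   0.29 -0.83  2.15  0.3   0.81 -1.88]
```

```bash
python3 -m creep '[{"claw":5,"slide":[0,0,0],"roll":0},{"claw":4,"slide":[0,0,0],"roll":0},{"claw":2.5,"slide":[0,0,0],"roll":0},{"claw":2.5,"slide":[0,0,0],"roll":0},{"claw":2.5,"slide":[0,0,0],"roll":0},{"claw":2.5,"slide":[0,0,0],"roll":0},{"claw":2.5,"slide":[0,0,0],"roll":0},{"claw":2.5,"slide":[0,0,0],"roll":0}]' 40
```

```text
clock: 4.57
ee_pos: [381.8, 190.1, 2.8]
ee_rot: [3.045, 0.772, 0.001]
force: [-1.7, -1.2, 5.7]
opening: 33.0
grasp_force: 40.1
```

```bash
python3 - <<'E'
from h import *
plan(381.8,190.1,45,.497);plan(415,90,45,-.009);plan(418,-22.4,45,-.009)
E
```

```text
slide [ 0.    0.   -4.22] rolls [np.float64(-0.0), np.float64(3.141)] pos [381.8 190.1   2.8] j7 [ 0.2   0.29 -0.83  2.15  0.3   0.81 -1.88]
slide [-1.85 10.39 -4.21] rolls [np.float64(0.506), np.float64(-2.636)] pos [381.8 190.1   2.8] j7 [ 0.2   0.29 -0.83  2.15  0.3   0.81 -1.88]
slide [-6.94 20.41 -4.21] rolls [np.float64(0.506), np.float64(-2.636)] pos [381.8 190.1   2.8] j7 [ 0.2   0.29 -0.83  2.15  0.3   0.81 -1.88]
```

```bash
python3 -m creep '[{"claw":2.5,"slide":[0,0,-2.2],"roll":0},{"claw":2.5,"slide":[0,0,-4.2],"roll":0},{"claw":2.5,"slide":[-0.5,2.6,-4.2],"roll":0.1},{"claw":2.5,"slide":[-0.9,5.2,-4.2],"roll":0.2},{"claw":2.5,"slide":[-1.4,7.8,-4.2],"roll":0.3},{"claw":2.5,"slide":[-1.9,10.4,-4.2],"roll":0.4},{"claw":2.5,"slide":[-3.5,13.7,-4.2],"roll":0.506},{"claw":2.5,"slide":[-5.2,17,-4.2],"roll":0.506},{"claw":2.5,"slide":[-6.9,20.4,-4.2],"roll":0.506},{"claw":2.5,"slide":[-6.9,20.4,-4.2],"roll":0.506},{"claw":2.5,"slide":[-6.9,20.4,-4.2],"roll":0.506},{"claw":2.5,"slide":[-6.9,20.4,-4.2],"roll":0.506}]'
python3 - <<'E'
from h import *
plan(418,-22.4,3.3,-.009)
p=capture("top"); c=cloud(p);hsv=cv2.cvtColor(p["frame"],cv2.COLOR_RGB2HSV)
m=((hsv[...,0]>12)&(hsv[...,0]<32)&(hsv[...,1]>80)&(c[...,2]>10)&(abs(c[...,1]+20)<80)&(c[...,0]>350)); P=c[m]
print(m.sum(),cv2.minAreaRect(P[:,:2].astype(np.float32)),P.min(0),P.max(0))
ce=cv2.resize(p["frame"][90:270,200:320,::-1],(400,600)); wp=capture("wrist")["frame"][:,:,::-1]
D=np.zeros((600,800,3),np.uint8);D[:,:400]=ce;D[:300,400:]=cv2.resize(wp,(400,300));cv2.imwrite("pics/d1.png",D)
E
```

```text
clock: 5.57
ee_pos: [418.0, -21.9, 44.4]
ee_rot: [-3.141, 0.015, 0.0]
force: [-0.8, 0.3, -1.9]
opening: 33.3
grasp_force: 40.4
slide [0.   0.05 4.11] rolls [np.float64(-0.001), np.float64(3.141)] pos [418.  -21.9  44.4] j7 [ 0.56  0.14 -0.64  2.15  0.11  0.88 -1.72]
42 ((451.80364990234375, -5.414695739746094), (200.8226318359375, 86.2179946899414), 12.430856704711914) [351.54590817 -69.12772359  39.68262495] [555.89944203  23.60664855 482.21777865]
```

View pics/d1.png

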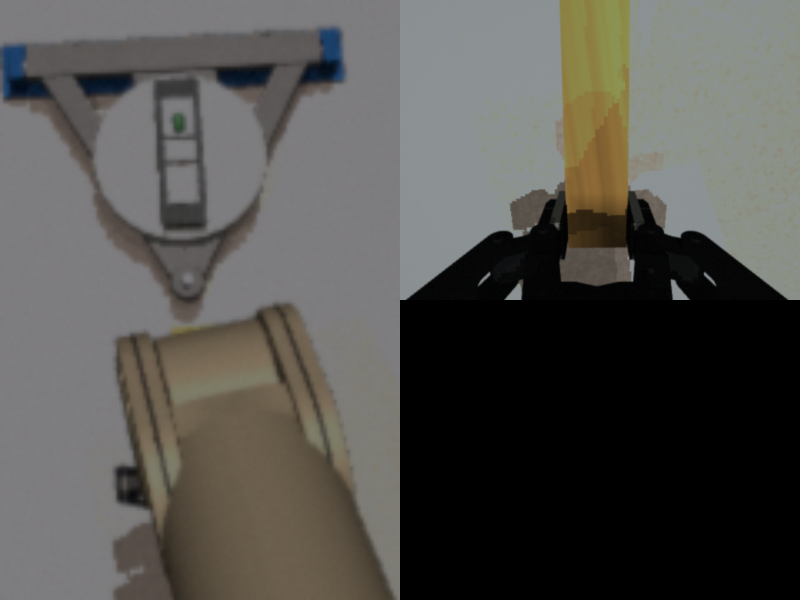

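The wedge is held straight: its tip is at (187,331) below the boss at (187,283). I'll lower it flat and set up the bubble gauge in the scene view.

```bash
cat >> h.py <<'E'
def gauge(cam="scene",z=72,n=3,save_as=None,show=True):
    im=0
    for _ in range(n):
        p=capture(cam); im=im+p["frame"].astype(float)/n
    K=np.array(p["camera_matrix"]);Ti=np.linalg.inv(np.array(p["T"]))
    X,Y=np.meshgrid(np.arange(630,771,.5),np.arange(-55,11,.5))
    q=np.stack([X,Y,0*X+z],-1)@Ti[:3,:3].T+Ti[:3,3]; q=q@K.T
    im=np.clip(im,0,255).astype(np.uint8)
    r=cv2.remap(im,(q[...,0]/q[...,2]).astype(np.float32),(q[...,1]/q[...,2]).astype(np.float32),cv2.INTER_CUBIC)
    f=r.astype(float); g=np.clip(f[...,1]-(f[...,0]+f[...,2])/2-8,0,None)
    g[g<0.25*g.max()]=0
    bx=(g*X).sum()/g.sum(); by=(g*Y).sum()/g.sum()
    band=abs(Y[:,0]-by)<12; gray=f[...,0]  # red: green bubble looks dark too
    prof=np.median(gray[band],0)
    if save_as: cv2.imwrite("pics/"+save_as,cv2.resize(r[:,:,::-1],None,fx=2.5,fy=2.5))
    print(cam,"bubble x,y",bx.round(1),by.round(1),"gmax",g.max().round()); 
    if show: print("prof",[(int(x),int(v)) for x,v in zip(X[0][::4],prof[::4])])
    return bx
E
python3 -m creep '[{"claw":2.5,"slide":[0,-0.05,1.5],"roll":0},{"claw":2.5,"slide":[0,-0.05,3],"roll":0},{"claw":2.5,"slide":[0,-0.05,3.8],"roll":0},{"claw":2.5,"slide":[0,-0.05,4.05],"roll":0},{"claw":2.5,"slide":[0,-0.05,4.1],"roll":0},{"claw":2.5,"slide":[0,-0.05,4.1],"roll":0}]'
python3 - <<'E'
from h import *
gauge(save_as="g0.png"); plan(418,-22.4,3,-.009)
p=capture("wrist"); c=cloud(p); hsv=cv2.cvtColor(p["frame"],cv2.COLOR_RGB2HSV)
m=(hsv[...,0]>12)&(hsv[...,0]<32)&(hsv[...,1]>100)
rows=np.where(m.sum(1)>20)[0]
for r in rows[::40]: 
    u=np.where(m[r])[0]; P=c[r,u]; print(r,u.min(),u.max(),np.median(P,0).round(1))
print(c[0,256],c[0,60])
E
```

```text
clock: 6.17
ee_pos: [418.4, -21.3, 3.8]
ee_rot: [-3.141, 0.013, -0.0]
force: [0.0, -0.2, -0.9]
opening: 33.4
grasp_force: 40.5
scene bubble x,y 724.9 -22.2 gmax 33.0
prof [(630, 125), (632, 117), (634, 103), (636, 90), (638, 88), (640, 96), (642, 97), (644, 74), (646, 50), (648, 49), (650, 49), (652, 49), (654, 49), (656, 48), (658, 58), (660, 88), (662, 118), (664, 129), (666, 129), (668, 128), (670, 129), (672, 129), (674, 129), (676, 129), (678, 128), (680, 128), (682, 128), (684, 129), (686, 129), (688, 129), (690, 116), (692, 83), (694, 69), (696, 103), (698, 128), (700, 129), (702, 128), (704, 129), (706, 129), (708, 130), (710, 120), (712, 85), (714, 61), (716, 87), (718, 99), (720, 84), (722, 86), (724, 83), (726, 74), (728, 80), (730, 89), (732, 97), (734, 111), (736, 125), (738, 130), (740, 129), (742, 129), (744, 130), (746, 119), (748, 84), (750, 51), (752, 45), (754, 46), (756, 46), (758, 46), (760, 47), (762, 47), (764, 44), (766, 40), (768, 68), (770, 111)]
slide [-0.06  0.07  0.1 ] rolls [np.float64(-0.0), np.float64(3.142)] pos [418.6 -21.7   4. ] j7 [ 0.53  0.23 -0.62  2.18  0.19  0.79 -1.79]
0 205 292 [533.2 -18.1   9.1]
40 206 292 [519.2 -17.7  11.5]
80 207 290 [504.6 -17.5  13.9]
120 208 292 [489.5 -18.8  16.5]
160 209 291 [473.9 -21.3  19.3]
200 211 291 [457.6 -21.5  22. ]
240 212 291 [440.7 -21.5  24.9]
280 184 321 [421.6 -21.3  25.5]
[533.10662564 -24.20542727   9.2639235 ] [535.60663305  53.62584687   1.89333799]
```

View pics/g0.png

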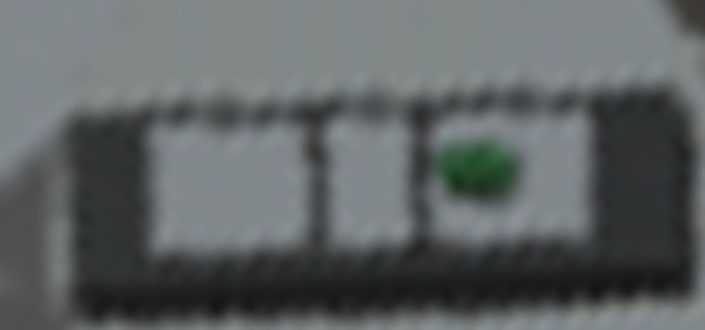

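The gauge works: the lines are at x 694 and 714 and the bubble is at 724.9, on the pivot side. I'll set the wedge down flat and move its tip up to the foot.

```bash
python3 -m creep '[{"claw":2.5,"slide":[0,0.05,0.05],"roll":0},{"claw":2.5,"slide":[0,0.05,0.1],"roll":0},{"claw":2.5,"slide":[0,0.05,0.1],"roll":0}]'; python3 -m creep '[{"claw":2.5,"slide":[0.6,0,0],"roll":0},{"claw":2.5,"slide":[1.2,0,0],"roll":0},{"claw":2.5,"slide":[1.8,0,0],"roll":0},{"claw":2.5,"slide":[2.4,0,0],"roll":0},{"claw":2.5,"slide":[3,0,0],"roll":0},{"claw":2.5,"slide":[3.5,0,0],"roll":0},{"claw":2.5,"slide":[4,0,0],"roll":0},{"claw":2.5,"slide":[4,0,0],"roll":0}]'
python3 - <<'E'
from h import *
gauge(show=False,n=1)
E
```

```text
clock: 6.62
ee_pos: [418.3, -22.4, 2.8]
ee_rot: [3.141, -0.015, 0.001]
force: [-2.1, -1.1, 4.6]
opening: 33.2
grasp_force: 41.1
clock: 7.28
ee_pos: [458.6, -22.6, 2.7]
ee_rot: [3.141, -0.015, -0.0]
force: [-0.6, -0.5, 0.3]
opening: 33.3
grasp_force: 40.6
scene bubble x,y 724.9 -22.2 gmax 34.0
```

```bash
python3 -m creep '[{"claw":2.5,"slide":[0.3,0,0],"roll":0},{"claw":2.5,"slide":[0.6,0,0],"roll":0},{"claw":2.5,"slide":[0.9,0,0],"roll":0},{"claw":2.5,"slide":[1.2,0,0],"roll":0},{"claw":2.5,"slide":[1.4,0,0],"roll":0},{"claw":2.5,"slide":[1.6,0,0],"roll":0},{"claw":2.5,"slide":[1.8,0,0],"roll":0},{"claw":2.5,"slide":[2.0,0,0],"roll":0},{"claw":2.5,"slide":[2.0,0,0],"roll":0}]'
python3 - <<'E'
from h import *
gauge(show=False,n=1)
E
```

```text
clock: 8.08
ee_pos: [477.7, -22.8, 2.7]
ee_rot: [3.141, -0.015, -0.002]
force: [-7.0, 0.0, 12.1]
opening: 33.5
grasp_force: 42.0
scene bubble x,y 724.9 -22.2 gmax 33.0
```

```bash
python3 -m creep '[{"claw":2.5,"slide":[0,0,-0.03],"roll":0},{"claw":2.5,"slide":[0,0,-0.03],"roll":0}]'; python3 -m creep '[{"claw":2.5,"slide":[0.1,0,0],"roll":0},{"claw":2.5,"slide":[0.2,0,0],"roll":0},{"claw":2.5,"slide":[0.3,0,0],"roll":0},{"claw":2.5,"slide":[0.3,0,0],"roll":0}]'
python3 - <<'E'
from h import *
gauge(show=False,n=1)
s=monitor.read_state();print(s["force"],s["wrist_torque"],s["ee_pos"])
E
```

```text
clock: 8.3
ee_pos: [478.3, -22.8, 2.8]
ee_rot: [3.142, -0.015, 0.001]
force: [-0.9, -0.2, -0.1]
opening: 33.3
grasp_force: 40.6
clock: 8.63
ee_pos: [481.5, -22.8, 2.8]
ee_rot: [-3.141, 0.015, -0.001]
force: [0.9, 0.1, -0.5]
opening: 33.3
grasp_force: 40.6
scene bubble x,y 724.9 -22.2 gmax 32.0
[0.77374137 0.53000151 0.20385874] [ 0.00015521 -0.14839968 -0.0116106 ] [481.48645891 -22.79578092   2.83007869]
```

```bash
python3 -m creep '[{"claw":2.5,"slide":[0.2,0,0],"roll":0},{"claw":2.5,"slide":[0.4,0,0],"roll":0},{"claw":2.5,"slide":[0.6,0,0],"roll":0},{"claw":2.5,"slide":[0.8,0,0],"roll":0},{"claw":2.5,"slide":[1.0,0,0],"roll":0},{"claw":2.5,"slide":[1.0,0,0],"roll":0}]'
python3 - <<'E'
from h import *
gauge(show=False,n=1)
E
```

```text
clock: 9.18
ee_pos: [491.6, -22.9, 2.8]
ee_rot: [-3.141, 0.015, -0.001]
force: [0.4, -0.4, -1.2]
opening: 33.1
grasp_force: 40.5
scene bubble x,y 724.9 -22.2 gmax 32.0
```

```bash
python3 -m creep '[{"claw":2.5,"slide":[0.2,0,0],"roll":0},{"claw":2.5,"slide":[0.4,0,0],"roll":0},{"claw":2.5,"slide":[0.6,0,0],"roll":0},{"claw":2.5,"slide":[0.8,0,0],"roll":0},{"claw":2.5,"slide":[1.0,0,0],"roll":0},{"claw":2.5,"slide":[1.0,0,0],"roll":0}]'
python3 - <<'E'
from h import *
gauge(show=False,n=1)
E
```

```text
clock: 9.73
ee_pos: [495.6, -22.9, 2.2]
ee_rot: [3.14, -0.014, -0.019]
force: [-26.9, 0.8, 26.1]
opening: 33.0
grasp_force: 44.6
scene bubble x,y 724.0 -22.2 gmax 36.0
```

Part of that force is the compliant arm pressing down on the bench. I'll ease off and lift slightly.

```bash
python3 -m creep '[{"claw":2.5,"slide":[-0.2,0,-0.08],"roll":0},{"claw":2.5,"slide":[-0.2,0,-0.08],"roll":0},{"claw":2.5,"slide":[-0.2,0,-0.08],"roll":0}]'
python3 - <<'E'
from h import *
gauge(show=False,n=1)
s=monitor.read_state();print(s["force"],s["wrist_torque"],s["ee_pos"],s["ee_rot"])
E
```

```text
clock: 10.03
ee_pos: [496.3, -22.9, 2.4]
ee_rot: [3.141, -0.014, -0.009]
force: [-7.1, 0.8, -2.0]
opening: 33.2
grasp_force: 41.0
scene bubble x,y 723.8 -22.3 gmax 34.0
[-8.25332491  1.17825927 -2.18665246] [0.13458873 1.59471518 0.06869407] [496.26984908 -22.89586183   2.38896264] [ 3.14119004 -0.01387246 -0.00881542]
```

```bash
python3 -m creep '[{"claw":2.5,"slide":[0.1,0,-0.01],"roll":0},{"claw":2.5,"slide":[0.2,0,-0.02],"roll":0},{"claw":2.5,"slide":[0.3,0,-0.03],"roll":0},{"claw":2.5,"slide":[0.4,0,-0.03],"roll":0},{"claw":2.5,"slide":[0.4,0,-0.03],"roll":0},{"claw":2.5,"slide":[0.4,0,-0.03],"roll":0}]'
python3 - <<'E'
from h import *
gauge(show=False,n=1)
s=monitor.read_state();print(s["force"],s["wrist_torque"],s["ee_pos"],s["ee_rot"])
E
```

```text
clock: 10.58
ee_pos: [500.2, -23.0, 2.5]
ee_rot: [3.141, -0.014, -0.009]
force: [-7.3, 0.9, -2.5]
opening: 33.0
grasp_force: 40.9
scene bubble x,y 722.3 -22.3 gmax 34.0
[-8.19467069 -0.24625893 -2.67236898] [0.06478483 1.66579496 0.02396089] [500.17721216 -23.0506206    2.52932017] [ 3.14121141 -0.01435269 -0.00943476]
```

```bash
python3 -m creep '[{"claw":2.5,"slide":[0.1,0,0],"roll":0},{"claw":2.5,"slide":[0.2,0,0],"roll":0},{"claw":2.5,"slide":[0.3,0,0],"roll":0},{"claw":2.5,"slide":[0.4,0,0],"roll":0},{"claw":2.5,"slide":[0.5,0,0],"roll":0},{"claw":2.5,"slide":[0.6,0,0],"roll":0},{"claw":2.5,"slide":[0.7,0,0],"roll":0},{"claw":2.5,"slide":[0.8,0,0],"roll":0},{"claw":2.5,"slide":[0.8,0,0],"roll":0}]'
python3 - <<'E'
from h import *
gauge(show=False,n=1)
s=monitor.read_state();print(s["force"],s["wrist_torque"],s["ee_pos"],s["ee_rot"])
E
```

```text
clock: 11.38
ee_pos: [508.0, -23.2, 2.4]
ee_rot: [3.141, -0.014, -0.01]
force: [-8.3, -0.9, -2.6]
opening: 33.2
grasp_force: 40.9
scene bubble x,y 719.0 -23.0 gmax 36.0
[-7.45461    -0.13806749 -3.10581488] [ 0.01155613  1.63522582 -0.05978383] [508.10272837 -23.16082665   2.45603809] [ 3.14112271 -0.01421901 -0.00974908]
```

```bash
python3 -m creep '[{"claw":2.5,"slide":[0.1,0,0],"roll":0},{"claw":2.5,"slide":[0.2,0,0],"roll":0},{"claw":2.5,"slide":[0.3,0,0],"roll":0},{"claw":2.5,"slide":[0.4,0,0],"roll":0},{"claw":2.5,"slide":[0.5,0,0],"roll":0},{"claw":2.5,"slide":[0.6,0,0],"roll":0},{"claw":2.5,"slide":[0.7,0,0],"roll":0},{"claw":2.5,"slide":[0.8,0,0],"roll":0},{"claw":2.5,"slide":[0.9,0,0],"roll":0},{"claw":2.5,"slide":[1.0,0,0],"roll":0},{"claw":2.5,"slide":[1.1,0,0],"roll":0},{"claw":2.5,"slide":[1.2,0,0],"roll":0}]'
python3 - <<'E'
from h import *
gauge(show=False,n=1)
s=monitor.read_state();print(s["force"],s["ee_pos"])
E
python3 -m creep '[{"claw":2.5,"slide":[0.1,0.01,0],"roll":0},{"claw":2.5,"slide":[0.2,0.01,0],"roll":0},{"claw":2.5,"slide":[0.3,0,0],"roll":0},{"claw":2.5,"slide":[0.4,0,0],"roll":0},{"claw":2.5,"slide":[0.5,0,0],"roll":0},{"claw":2.5,"slide":[0.6,0,0],"roll":0},{"claw":2.5,"slide":[0.7,0,0],"roll":0},{"claw":2.5,"slide":[0.8,0,0],"roll":0},{"claw":2.5,"slide":[0.8,0,0],"roll":0}]'
python3 - <<'E'
from h import *
gauge(show=True,n=1)
E
```

```text
clock: 12.43
ee_pos: [519.6, -23.3, 2.3]
ee_rot: [3.141, -0.014, -0.011]
force: [-11.0, 0.5, -1.2]
opening: 33.3
grasp_force: 41.0
scene bubble x,y 713.9 -23.1 gmax 32.0
[-7.96525593  0.30686833 -3.78835574] [519.95583081 -23.20816287   2.37419728]
clock: 13.23
ee_pos: [528.2, -23.3, 2.4]
ee_rot: [3.141, -0.014, -0.01]
force: [-7.3, -0.1, -2.6]
opening: 33.2
grasp_force: 40.8
scene bubble x,y 710.2 -23.5 gmax 34.0
prof [(630, 98), (632, 88), (634, 81), (636, 83), (638, 97), (640, 113), (642, 101), (644, 70), (646, 50), (648, 48), (650, 49), (652, 49), (654, 48), (656, 49), (658, 68), (660, 98), (662, 125), (664, 131), (666, 131), (668, 130), (670, 131), (672, 130), (674, 130), (676, 130), (678, 129), (680, 130), (682, 130), (684, 130), (686, 130), (688, 130), (690, 116), (692, 80), (694, 67), (696, 100), (698, 130), (700, 129), (702, 118), (704, 94), (706, 76), (708, 77), (710, 74), (712, 60), (714, 45), (716, 65), (718, 97), (720, 115), (722, 130), (724, 130), (726, 130), (728, 129), (730, 130), (732, 130), (734, 130), (736, 129), (738, 129), (740, 130), (742, 130), (744, 131), (746, 126), (748, 101), (750, 63), (752, 46), (754, 47), (756, 48), (758, 48), (760, 48), (762, 48), (764, 46), (766, 41), (768, 57), (770, 99)]
```

```bash
python3 -m creep '[{"claw":2.5,"slide":[0.1,0,0],"roll":0},{"claw":2.5,"slide":[0.2,0,0],"roll":0},{"claw":2.5,"slide":[0.3,0,0],"roll":0},{"claw":2.5,"slide":[0.4,0,0],"roll":0},{"claw":2.5,"slide":[0.5,0,0],"roll":0},{"claw":2.5,"slide":[0.6,0,0],"roll":0},{"claw":2.5,"slide":[0.7,0,0],"roll":0},{"claw":2.5,"slide":[0.8,0,0],"roll":0},{"claw":2.5,"slide":[0.9,0,0],"roll":0},{"claw":2.5,"slide":[1.0,0,0],"roll":0},{"claw":2.5,"slide":[1.1,0,0],"roll":0},{"claw":2.5,"slide":[1.2,0,0],"roll":0}]'
python3 - <<'E'
from h import *
gauge(show=True,n=4,save_as="g1.png")
s=monitor.read_state();print(s["force"],s["ee_pos"])
E
```

```text
clock: 14.28
ee_pos: [539.7, -23.5, 2.3]
ee_rot: [3.141, -0.014, -0.011]
force: [-9.8, 0.9, -0.8]
opening: 33.4
grasp_force: 41.1
scene bubble x,y 705.4 -24.0 gmax 34.0
prof [(630, 85), (632, 79), (634, 78), (636, 82), (638, 98), (640, 114), (642, 99), (644, 64), (646, 48), (648, 48), (650, 48), (652, 48), (654, 48), (656, 49), (658, 69), (660, 105), (662, 128), (664, 131), (666, 130), (668, 130), (670, 129), (672, 130), (674, 130), (676, 130), (678, 129), (680, 129), (682, 130), (684, 129), (686, 129), (688, 132), (690, 124), (692, 90), (694, 71), (696, 90), (698, 99), (700, 92), (702, 81), (704, 71), (706, 82), (708, 91), (710, 82), (712, 65), (714, 54), (716, 89), (718, 123), (720, 131), (722, 130), (724, 129), (726, 130), (728, 130), (730, 129), (732, 129), (734, 129), (736, 129), (738, 129), (740, 129), (742, 130), (744, 131), (746, 128), (748, 105), (750, 64), (752, 45), (754, 46), (756, 47), (758, 47), (760, 47), (762, 47), (764, 47), (766, 40), (768, 54), (770, 97)]
[-7.47302358 -0.07577334 -4.10797876] [540.28292173 -23.4426147    2.36825228]
```

View pics/g1.png

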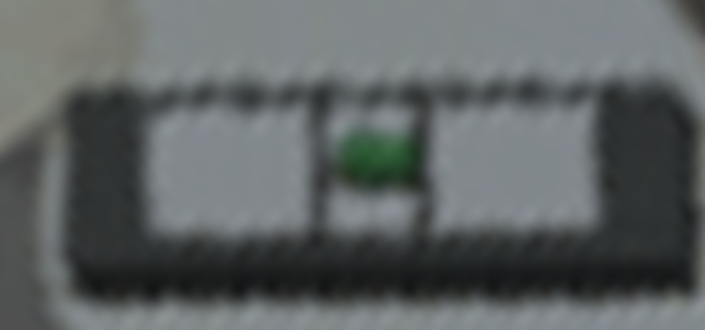

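The bubble (338–420) is almost between the lines (320, 424), still about 1.5 mm towards the pivots. One more small push.

```bash
python3 -m creep '[{"claw":2.5,"slide":[0.1,0,0],"roll":0},{"claw":2.5,"slide":[0.2,0,0],"roll":0},{"claw":2.5,"slide":[0.3,0,0],"roll":0},{"claw":2.5,"slide":[0.35,0,0],"roll":0},{"claw":2.5,"slide":[0.35,0,0],"roll":0},{"claw":2.5,"slide":[0.35,0,0],"roll":0}]'
python3 - <<'E'
from h import *
gauge(show=False,n=4)
s=monitor.read_state();print(s["force"],s["ee_pos"])
E
python3 -m creep '[{"claw":2.5,"slide":[-0.1,0,0],"roll":0},{"claw":2.5,"slide":[-0.2,0,0],"roll":0},{"claw":2.5,"slide":[-0.25,0,0],"roll":0},{"claw":2.5,"slide":[-0.25,0,0],"roll":0}]' 20
python3 - <<'E'
from h import *
gauge(show=False,n=2)
s=monitor.read_state();print(s["force"],s["ee_pos"])
E
```

```text
clock: 14.98
ee_pos: [543.5, -23.5, 2.3]
ee_rot: [3.141, -0.014, -0.01]
force: [-8.2, 0.4, -2.4]
opening: 33.0
grasp_force: 40.9
scene bubble x,y 703.5 -24.3 gmax 36.0
[-8.37529719 -0.45280704 -2.03589143] [543.48756518 -23.50194458   2.3083804 ]
clock: 15.52
ee_pos: [543.3, -23.4, 3.4]
ee_rot: [3.141, -0.015, -0.002]
force: [-2.9, 0.0, -7.2]
opening: 33.0
grasp_force: 40.4
scene bubble x,y 701.7 -24.6 gmax 36.0
[-3.97301006 -0.88492616 -6.52008176] [543.39209959 -23.47310957   3.47376998]
```

```bash
python3 -m creep '[{"claw":2.5,"slide":[0,0,0.05],"roll":0},{"claw":2.5,"slide":[0,0,0.1],"roll":0},{"claw":2.5,"slide":[0,0,0.1],"roll":0},{"claw":2.5,"slide":[0,0,0.1],"roll":0}]' 20
python3 - <<'E'
from h import *
gauge(show=False,n=3)
s=monitor.read_state();print(s["force"],s["ee_pos"])
E
```

```text
clock: 15.95
ee_pos: [543.5, -23.4, 2.6]
ee_rot: [3.141, -0.015, -0.002]
force: [-5.2, 0.6, -7.1]
opening: 33.1
grasp_force: 40.4
scene bubble x,y 703.1 -24.2 gmax 36.0
[-5.45235248 -0.11000006 -6.64973803] [543.54471157 -23.4315559    2.61248191]
```

```bash
python3 -m creep '[{"claw":2.5,"slide":[0,0,0.03],"roll":0},{"claw":2.5,"slide":[0,0,0.05],"roll":0},{"claw":2.5,"slide":[0,0,0.05],"roll":0}]'
python3 -m creep '[{"claw":3.4,"slide":[0,0,0],"roll":0},{"claw":3.8,"slide":[0,0,0],"roll":0},{"claw":4.5,"slide":[0,0,0],"roll":0},{"claw":5.5,"slide":[0,0,0],"roll":0},{"claw":5.5,"slide":[0,0,0],"roll":0},{"claw":5.5,"slide":[0,0,0],"roll":0}]'
python3 - <<'E'
from h import *
gauge(show=True,n=4)
s=monitor.read_state();print(s["force"],s["ee_pos"])
E
```

```text
clock: 16.35
ee_pos: [543.5, -23.5, 2.3]
ee_rot: [3.141, -0.015, -0.002]
force: [-6.9, 0.1, -3.7]
opening: 33.5
grasp_force: 40.7
clock: 16.85
ee_pos: [544.7, -23.4, 2.8]
ee_rot: [3.141, -0.014, 0.002]
force: [0.2, 0.6, -0.4]
opening: 54.8
grasp_force: 0.0
scene bubble x,y 703.5 -24.3 gmax 36.0
prof [(630, 83), (632, 79), (634, 78), (636, 83), (638, 102), (640, 116), (642, 100), (644, 64), (646, 48), (648, 48), (650, 48), (652, 48), (654, 47), (656, 51), (658, 70), (660, 108), (662, 129), (664, 131), (666, 130), (668, 130), (670, 130), (672, 130), (674, 130), (676, 130), (678, 130), (680, 130), (682, 130), (684, 130), (686, 130), (688, 132), (690, 124), (692, 88), (694, 68), (696, 90), (698, 98), (700, 83), (702, 76), (704, 70), (706, 79), (708, 89), (710, 89), (712, 76), (714, 66), (716, 90), (718, 123), (720, 131), (722, 130), (724, 130), (726, 130), (728, 130), (730, 130), (732, 129), (734, 129), (736, 129), (738, 130), (740, 129), (742, 129), (744, 131), (746, 128), (748, 105), (750, 63), (752, 46), (754, 47), (756, 47), (758, 48), (760, 47), (762, 48), (764, 47), (766, 41), (768, 53), (770, 93)]
[-0.47997872 -0.90973288 -0.12463903] [544.2364366  -23.39095357   2.44958711]
```

```bash
python3 -m creep '[{"claw":6,"slide":[0,0,-1],"roll":0},{"claw":6.5,"slide":[0,0,-3],"roll":0},{"claw":7,"slide":[0,0,-6],"roll":0},{"claw":8,"slide":[0,0,-9],"roll":0},{"claw":8.4,"slide":[0,0,-12],"roll":0},{"claw":8.4,"slide":[0,0,-15],"roll":0},{"claw":8.4,"slide":[3,0,-15],"roll":0},{"claw":8.4,"slide":[6,0,-15],"roll":0},{"claw":8.4,"slide":[8,0,-15],"roll":0},{"claw":8.4,"slide":[8,0,-15],"roll":0},{"claw":8.4,"slide":[8,0,-15],"roll":0}]'
python3 - <<'E'
from h import *
gauge(show=False,n=3); gauge("wrist",z=75,n=2,save_as=None)
p=capture("wrist"); D=p["frame"][:,:,::-1].copy(); cv2.imwrite("pics/f1.png",cv2.resize(D,(800,600)))
print(np.array(p["T"])[:3,3])
E
```

```text
clock: 17.97
ee_pos: [624.4, -23.7, 152.6]
ee_rot: [-3.141, 0.014, 0.0]
force: [-0.3, 0.1, -0.1]
opening: 83.7
grasp_force: 0.0
scene bubble x,y 703.4 -24.3 gmax 38.0
wrist bubble x,y 703.8 -22.2 gmax 42.0
prof [(630, 77), (632, 78), (634, 78), (636, 77), (638, 93), (640, 136), (642, 124), (644, 38), (646, 40), (648, 34), (650, 34), (652, 34), (654, 34), (656, 34), (658, 31), (660, 138), (662, 136), (664, 136), (666, 137), (668, 136), (670, 137), (672, 136), (674, 136), (676, 136), (678, 136), (680, 136), (682, 136), (684, 136), (686, 137), (688, 136), (690, 137), (692, 64), (694, 101), (696, 136), (698, 135), (700, 134), (702, 134), (704, 134), (706, 133), (708, 133), (710, 136), (712, 93), (714, 62), (716, 136), (718, 136), (720, 136), (722, 136), (724, 136), (726, 136), (728, 136), (730, 136), (732, 136), (734, 136), (736, 136), (738, 136), (740, 136), (742, 136), (744, 136), (746, 134), (748, 53), (750, 53), (752, 53), (754, 54), (756, 54), (758, 0), (760, 0), (762, 0), (764, 0), (766, 0), (768, 0), (770, 0)]
[705.99141615 -24.55774061 295.87342816]
```

View pics/f1.png

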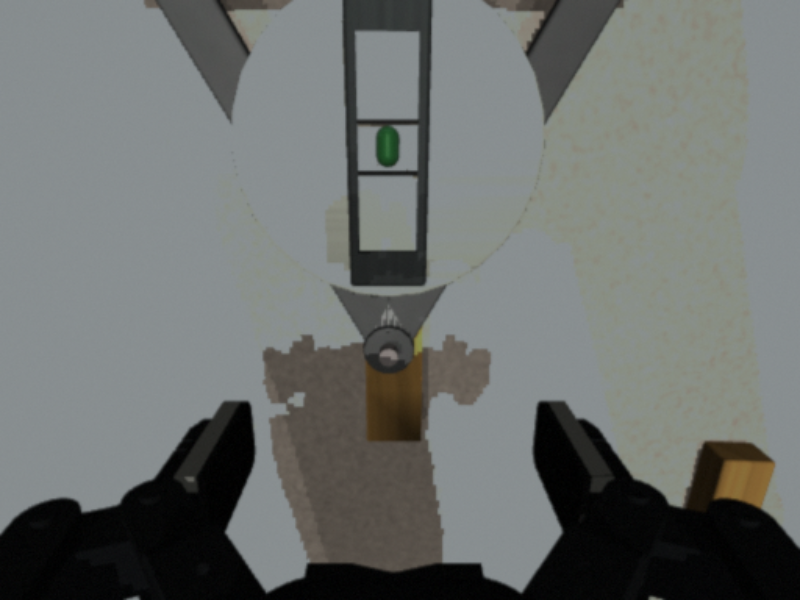

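The wrist view shows the bubble (rows 125–168) centred between the lines (rows 122 and 173). The wedge lies under the foot, released, and the gripper is clear.

```bash
python3 -c "
from h import *
print(workorder.job_done())"
```

```text
the job is handed in; nothing more can be done
None
```

The job is handed in: the wedge is flat under the front foot and released, and the bubble sits centred between its lines to within about 0.5 mm. One short push read 27 N at the wrist, partly from the arm pressing on the bench, so contact may have come near the 25 N jamming limit.

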